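# Start the larger battery charger

## Robot

A 7-joint arm with a two-finger parallel gripper is mounted at the origin on the work surface. World frame = base frame: x ahead of the robot, y to its left, z up, the work surface at z = 0. Lengths are in mm, angles in rad, forces in N, time in s.
With the tool pointing down it reaches from about 350 to 900 mm from the base axis. Payload 8.1 kg.
Tool frame: the origin (TCP) lies midway between the tips of the shut fingers; the grasp point (between the pads) lies 19 mm behind it; z points along the fingers, y is the line along which they close (so a half turn about z gives the same grasp; the last joint's range is limited). The gripper opens to 92 mm and grips with 3 to 60 N. Pads are 19 mm wide; open, the fingers measure 130 mm over their backs; the gripper's body (75 mm by 190 mm) begins 47 mm behind the grasp point.
Start: joints at [-1.414, 0.434, 0.025, 1.573, -0.012, 1.134, -0.075], TCP at [160.582, 604.032, 226.742] pointing down, gripper open.
Joint ranges: [-2.62, 2.62], [-0.44, 2.09], [-1.27, 1.32], [0.08, 2.57], [-1.32, 4.46], [0.12, 2], [-2.74, 2.74]. Speed limits (rad/s): [2.22, 2.22, 3.01, 3.01, 3.14, 3.14, 3.14].

## Interface

Orientations are given as a rotation vector (axis times angle).
In Python, from bench import telemetry, imaging, manip gives the robot as it stands.
- The arm moves only by the tool arm_command, never from a script. Its argument "increments" is text: rows parted by semicolons, each of 5 numbers parted by spaces: the shift along the tool's x, y, z in units of 0.25 m (1.0 is 0.25 m), then the turn about the tool's z in units of 360 degrees (1.0 is 360 degrees), then the finger opening in mm, from 0 to 91.8. In form: tx ty tz twist claw; .... A call has 1 to 12 rows; each row is the pose to reach, as a shift and turn from the pose commanded when the call began, along the tool's axes at that moment, turning the shorter way round; what a row does not reach only later rows make up. A row lasts 1/10 s, in which the tool goes at most 50 mm and 8.59 degrees, less where a joint would pass 70% of its speed; a pose out of reach is approached as far as the arm can. A call with a number of a shift or a turn outside -1 to 1 is refused whole. A call with a gripper value outside its range is refused whole. The fingers move at their own pace and stop on an object; the grip force is fixed at half the most. Time passes only in rows, so rows that repeat a pose let the fingers close. It gives the time, the measured TCP pose, the force, the opening and the grip force at its end, in the units of the state.
- telemetry.sense(): the state, without advancing time (a new reading comes with each control period).
- imaging.capture(name): name is "side" or "top"; returns a dict with "image" (384x512x3 uint8, red, green, blue), "range_z" (384x512 float32, mm along the optical axis (not along the pixel's ray), 0 where there is no reading), "vfov" (degrees; the focal length in pixels is half the picture's height over the tangent of half this angle, whatever the lens; pixels are square), "cx", "cy" (the principal point, pixels), "R" (3x3) and "t" (3): a world point X has camera coordinates R X + t. Camera axes: x right, y down, z forward; pixel columns grow to the right and rows downward; lengths in mm; the calibration is good to about 2 mm. A picture is of the moment at which its call begins.
- manip.job_done(): hands the job in; it is judged then, once.
The state is a dict: "time": time; "joints": joint angles; "joint_velocities": joint speeds; "joint_torque": joint torques, N m; "position": TCP position; "ee_rot": TCP orientation; "wrist_force": force on the tool from outside, world axes, zero at the start; "moment": the same for the moment, N m; "width": opening from 0.0 (shut) to 1.0 (fully open); "finger_force": force on a finger pad.
Only numpy, scipy, OpenCV 4.12 (cv2) and the standard library are available. Lean on these libraries where they do the work, as an engineer would, in place of code of your own. Each camera call takes 0.05 s, during which the arm holds its last target. There are 200 camera calls.

## Task

Start the larger battery charger, the one with the meter: with the fingertips gently press down the raised end of its rocker so that it tips fully over and is on, then press its square button well in and let it spring back. Press nothing else on either charger, do not push hard, and do not move the socket, jar or any of the tools lying about; finish with the hand clear.

Things in the scene. Friction and masses are not known exactly. Their poses are not given: they have to be found in the camera images.
- main_charger: the larger battery charger, a fixed grey steel box 260 x 180 x 95 mm (x, y, z) with a white-faced pointer meter on top; origin at the centre of its underside, z up; its -x end, with the aluminium control panel on top, is towards the robot (yaw within 0.3 rad). On the panel, 84 mm from the centre towards -x, three black controls stand in a row along the charger's y, 58 mm apart, in an order that varies: a long rocker, a square button and a round button
- main_rocker (a joint): the larger charger's power rocker, a black bar 50 mm long (along the charger's x), 26 mm wide, 6 mm thick, pivoting at its middle 13 mm above the charger's top. 0 = off: its end away from the robot (+x) is raised; 0.44 rad = on: that end is down and the near end up. It is off at the start (0 to 0.04). It has light friction (0.025 N m), stays where it is left, and counts as on from 0.3
- main_rocker_raised (a point): point on top of the larger charger's rocker, on the half away from the robot that is raised when off: 17 mm from the pivot towards the charger's +x, on the bar's centre line, about 20 mm above the charger's top when off and 12 mm when on; it moves with the rocker; pressing down here switches on.
- main_square (a joint): the larger charger's start button, a black square cap 25 x 25 mm in a steel bezel 34 x 34 x 6 mm. Joint value: 0 out, grows to 0.008 m fully in; springs back by itself; firm spring, about 0.6 N to start, 5.4 N fully in; it counts as pressed from 0.004 m (3 N).
- main_square_top (a point): centre of the top face of the larger charger's square start button, 18 mm above the charger's top when out; moves with it
- main_round (a joint): the larger charger's other button, a black round cap 25 mm across; leave alone. 0 out, 0.008 m in
- main_round_top (a point): centre of the top face of the larger charger's round button
- small_charger: the smaller battery charger without a meter, a fixed grey box 190 x 150 x 70 mm, origin at the centre of its underside; leave alone. It stands on the robot's other side, left or right, with the same three kinds of control in a row, 49 mm from its centre towards -x, 48 mm apart
- small_rocker (a joint): the smaller charger's rocker; leave alone (off, 0 to 0.04 rad at the start)
- small_square (a joint): the smaller charger's square button; leave alone
- small_round (a joint): the smaller charger's round button; leave alone
- socket: steel wrench socket, 26 mm across, 40 mm tall, standing loose on top of the larger charger, 74 to 88 mm beyond the row of controls (away from the robot); origin at the centre of its underside; leave alone
- jar: glass screw jar 44 mm across, 55 mm tall, standing loose on the smaller charger; origin at the centre of its underside; leave alone
- oiler: steel oil can 44 mm across with a spout, 105 mm tall, loose between the chargers; origin under its centre; leave alone
- screwdriver: screwdriver lying on the bench near the robot; leave alone
- wrench: wrench lying on the bench near the robot; leave alone
- tape: black ring 90 mm across, 25 mm tall, lying on the bench at the right; leave alone
- hammer: hammer lying on the bench at the left; leave alone

How it is judged:
By the outcome, as a careful person would: the job done as asked, in the order asked, and still so for the second after the job is handed in, with the robot touching nothing.
It also fails if it takes over 32 s, if anything falls off the work surface, if the arm or the gripper's body presses on something with over 40 N, if the wrist force passes 120 N, or if a joint passes its speed limit or range.

## Working session

There is one attempt and no reset: what is moved stays moved. The work goes in short steps, Python scripts to look and compute and a tool call to move; the robot and the scene stay as the last step left them, time stands still between calls to the robot, and variables do not carry over. Pictures are saved under pics/ and viewed, at most 10 in all, crops included, and the job is handed in when it is done.

Besides the shell and the picture viewer there is one more tool, called by a JSON object that holds its "api" and its "payload". arm_command: Moves the arm, as the interface text tells. Its arguments: {"type":"object","properties":{"increments":{"type":"string"}},"required":["increments"]}

```bash
mkdir -p pics
cat > h.py <<'E'
import numpy as np, cv2
from bench import telemetry, imaging, manip
def cap(n, save=None):
    c=imaging.capture(n); c['f']=192/np.tan(np.radians(c['vfov'])/2)
    if save: cv2.imwrite('pics/'+save, c['image'][:,:,::-1])
    return c
def cloud(c):
    v,u=np.mgrid[:384,:512]; z=c['range_z']
    P=np.stack([(u-c['cx'])*z/c['f'],(v-c['cy'])*z/c['f'],z],-1)
    return (P-c['t'])@np.array(c['R'])
def ray(c,u,v,h):
    R=np.array(c['R']); o=-R.T@c['t']; d=R.T@np.array([(u-c['cx'])/c['f'],(v-c['cy'])/c['f'],1])
    return o+d*(h-o[2])/d[2]
E
python3 - <<'E'
from h import *
s=telemetry.sense(); print(s)
a=cap('top','top0.png');b=cap('side','side0.png')
for c in(a,b): print(c['vfov'],c['cx'],c['cy'],c['R'],c['t'])
E
```

```text
{'time': 0.0, 'joints': array([-1.41359893,  0.43519609,  0.02496789,  1.57412084, -0.01159032,
        1.13398918, -0.07509697]), 'joint_velocities': array([-7.64202533e-05, -2.17380266e-04,  4.69331011e-04,  1.63088642e-04,
       -3.67249040e-04, -4.54218721e-05,  8.03735436e-04]), 'joint_torque': array([ 1.36647395e-03, -6.67841792e+01,  9.85697508e-01, -3.14446235e+01,
       -6.04441040e-02,  4.28821868e-02,  1.77766851e-04]), 'position': array([160.47564237, 603.50738211, 225.95243849]), 'ee_rot': array([-4.07025673e-01, -3.11505739e+00,  2.46245017e-03]), 'wrist_force': array([ 0.69030079,  0.12657026, -0.76657677]), 'moment': array([-0.06387641, -0.00799075, -0.01203257]), 'finger_force': 0.0, 'width': 1.0023925782190786}
52.43301590990986 259.7174273393331 191.25944975918978 [[ 0.00727266 -0.99996167 -0.00487541]
 [-0.98255473 -0.00623983 -0.18586895]
 [ 0.18583141  0.00614212 -0.98256245]] [   9.49356844  507.92317645 1332.97792652]
42.29062566181733 254.2856824348272 187.50155733500586 [[ 0.84891913 -0.52849308 -0.00560176]
 [-0.37022715 -0.58706556 -0.71992075]
 [ 0.37718454  0.61322842 -0.69403367]] [-429.54173334  285.61669782 1218.85568825]
```

View pics/top0.png

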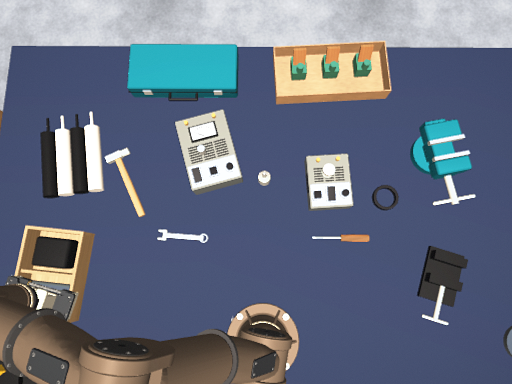

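View pics/side0.png

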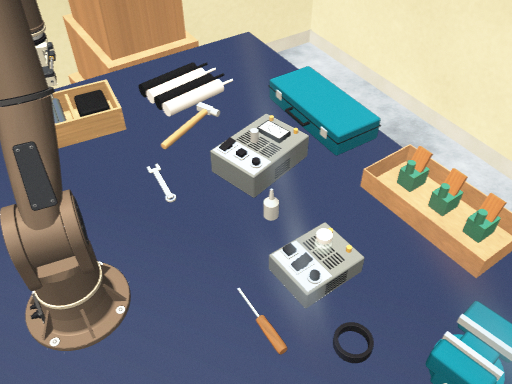

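The top view shows the main charger at (208,150), with its three controls at about (197,174), (213,169) and (230,166). The small charger is at (330,180) and the oiler at (264,178). I'll measure the charger's yaw and the controls next.

Run:
```python
from h import *
im=[]
for n,(u0,u1,v0,v1) in {'top':(165,250,100,200),'side':(205,315,105,195)}.items():
    c=cap(n); P=cloud(c); I=c['image']
    roi=np.zeros((384,512),bool); roi[v0:v1,u0:u1]=1
    m=roi&(abs(P[...,2]-95)<5)
    m=cv2.morphologyEx(m.astype(np.uint8),cv2.MORPH_CLOSE,np.ones((9,9)))
    pts=P[(m>0)&(abs(P[...,2]-95)<5)]
    r=cv2.minAreaRect(pts[:,:2].astype(np.float32)); print(n,'top z',np.median(pts[:,2]),r)
    blk=(roi&(I.max(-1)<70)&(P[...,2]>85)).astype(np.uint8)
    k,l,st,ce=cv2.connectedComponentsWithStats(blk)
    for i in range(1,k):
        if st[i,4]>15: print(st[i],ce[i].round(1),'cloud',P[l==i].mean(0).round(1),P[l==i][:,2].min().round(),P[l==i][:,2].max().round(),'ray@108',ray(c,*ce[i],108).round(1))
    tall=roi&(P[...,2]>125)
    if tall.any(): print('tall',P[tall].mean(0),P[tall].max(0),tall.sum())
    im.append(cv2.resize(I[v0:v1,u0:u1],(400,400),interpolation=cv2.INTER_CUBIC))
cv2.imwrite('pics/crop.png',np.hstack(im)[:,:,::-1])
```

```text
top top z 95.5133478866292 ((648.3987426757812, 197.0087890625), (260.4231872558594, 179.81858825683594), 16.031070709228516)
[192 134  26   8  34] [204.8 137.9] cloud [683.9 204.8 108.4] 100.0 114.0 ray@108 [684.  204.8 108. ]
[227 163   6   6  30] [229.4 165.6] cloud [583.7 116.8 113.5] 106.0 120.0 ray@108 [585.2 117.2 108. ]
[210 167   7   7  36] [213.1 170. ] cloud [568.2 172.  112.9] 107.0 118.0 ray@108 [569.4 172.6 108. ]
tall [490.29721883 134.24394081 617.94933021] [ 651.12333202  226.94613872 1404.18748769] 84
side top z 95.58353256319975 ((654.98291015625, 153.80810546875), (274.69036865234375, 266.1802062988281), 15.14790153503418)
[282 132   8   8  27] [285.9 135.5] cloud [726.3 169.3 106.8] 99.0 113.0 ray@108 [725.4 168.1 108. ]
[219 138  16  13 101] [226.9 144. ] cloud [550.7 225.9 110.6] 103.0 117.0 ray@108 [552.1 228.7 108. ]
[236 149  10   8  60] [240.6 152.4] cloud [555.4 153.  127.1] 103.0 1049.0 ray@108 [566.8 172.9 108. ]
[252 158   8   7  44] [255.4 161. ] cloud [581.1 113.6 111.5] 102.0 116.0 ray@108 [583.2 117.  108. ]
tall [ 370.97377737 -221.46168563  521.6936989 ] [ 649.00818902  223.04653476 1049.14208658] 99
```

View pics/crop.png

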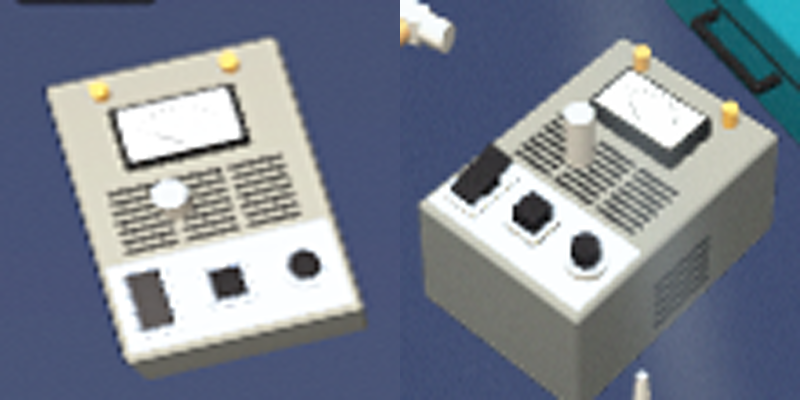

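The left-to-right order is rocker, square, round. The charger's yaw is about 16° and its centre is (648,197). The square works out at (568,173), and the measured rays agree. The rocker pivot is at about (552,229), so the press point is about (569,234). I'll set out with the fingers shut.

{"api": "arm_command", "payload": {"increments": "-0.1 -0.05 0 0 0; -0.25 -0.13 0 0 0; -0.4 -0.21 0 0 0; -0.55 -0.29 0 0 0; -0.7 -0.36 0 0 0; -0.85 -0.44 0 0 0; -0.98 -0.5 0 0 0; -0.98 -0.5 0 0 0; -0.98 -0.5 0 0 0"}}

```text
time: 1.1
position: [365.7, 419.7, 226.7]
ee_rot: [-0.41, -3.114, -0.0]
wrist_force: [-1.1, 0.1, -0.7]
width: 0.264
finger_force: 0.0
```

{"api": "arm_command", "payload": {"increments": "-0.1 -0.05 0 -0.01 0; -0.25 -0.13 0 -0.03 0; -0.4 -0.21 0 -0.05 0; -0.55 -0.29 0 -0.07 0; -0.7 -0.36 0.05 -0.086 0; -0.85 -0.44 0.1 -0.086 0; -0.95 -0.5 0.15 -0.086 0; -0.98 -0.5 0.2 -0.086 0; -0.98 -0.5 0.2 -0.086 0; -0.98 -0.5 0.2 -0.086 0"}}

```text
time: 2.1
position: [568.5, 238.9, 176.6]
ee_rot: [0.443, -3.109, -0.002]
wrist_force: [-0.2, 0.2, 0.5]
width: 0.001
finger_force: 0.0
```

```bash
cat >> h.py <<'E'
def to(target,yaw=16.0):
    from scipy.spatial.transform import Rotation as Rt
    s=telemetry.sense(); R=Rt.from_rotvec(s['ee_rot']).as_matrix()
    d=R.T@(np.array(target)-s['position'])/250
    x=R[:,0]; a=(np.degrees(np.arctan2(x[1],x[0]))-(yaw+180)+180)%360-180
    print('t',round(s['time'],2),'pos',s['position'].round(1),'F',s['wrist_force'].round(1),'w',round(s['width'],3),'inc',d.round(4),'twist',round(a/360,4),'toolz',R[:,2].round(3),'x',x.round(3))
E
python3 - <<'E'
from h import *
to([569.5,234.5,130])
a=cap('top');b=cap('side')
cv2.imwrite('pics/hov.png',np.hstack([cv2.resize(a['image'][90:200,160:260],(400,440)),cv2.resize(b['image'][90:200,200:300],(400,440))])[:,:,::-1])
E
```

```text
t 2.1 pos [568.5 238.9 176.6] F [-0.2  0.2  0.5] w 0.001 inc [ 0.0009 -0.0184  0.1862] twist 0.0006 toolz [-0.001  0.001 -1.   ] x [-0.96  -0.28   0.001]
```

View pics/hov.png

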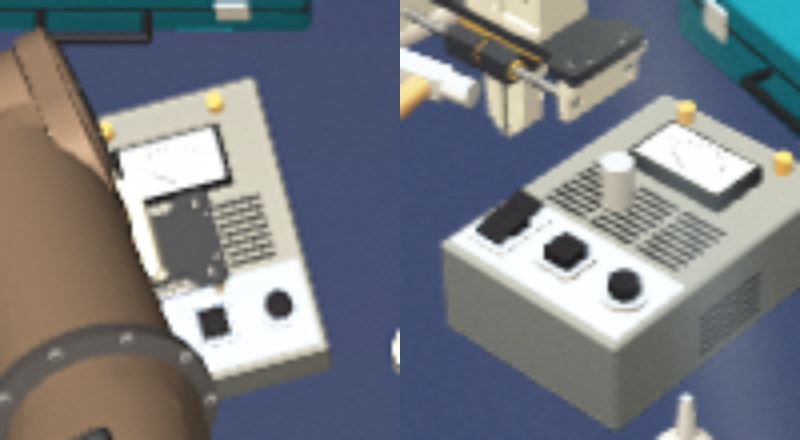

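The fingertips are shut at side-crop (510,130), pixel (227,122), which matches the projected TCP. The rocker sits below them and the socket is well clear. I'll centre over the rocker, go down, then press slowly.

{"api": "arm_command", "payload": {"increments": "0 -0.018 0.06 0 0; 0 -0.018 0.13 0 0; 0 -0.018 0.18 0 0; 0 -0.018 0.21 0 0; 0 -0.018 0.22 0 0; 0 -0.018 0.22 0 0"}}

```text
time: 2.8
position: [571.0, 232.5, 121.8]
ee_rot: [0.44, -3.111, -0.0]
wrist_force: [-0.1, 0.7, 0.5]
width: 0.001
finger_force: 0.0
```

{"api": "arm_command", "payload": {"increments": "0 0 0.006 0 0; 0 0 0.012 0 0; 0 0 0.018 0 0; 0 0 0.024 0 0; 0 0 0.024 0 0"}}

```text
time: 3.3
position: [571.3, 232.2, 115.7]
ee_rot: [-0.439, 3.111, 0.0]
wrist_force: [1.1, 0.5, 0.6]
width: 0.004
finger_force: 0.1
```

{"api": "arm_command", "payload": {"increments": "0 0.008 0.006 0 0; 0 0.008 0.012 0 0; 0 0.008 0.016 0 0; 0 0.008 0.02 0 0; 0 0.008 0.02 0 0"}}

```text
time: 3.8
position: [570.8, 234.4, 110.9]
ee_rot: [-0.439, 3.11, 0.001]
wrist_force: [-0.1, 1.2, 0.9]
width: 0.008
finger_force: 0.7
```

{"api": "arm_command", "payload": {"increments": "0 0 0.004 0 0; 0 0 0.008 0 0; 0 0 0.008 0 0; 0 0 0.008 0 0"}}

```text
time: 4.2
position: [571.0, 234.3, 109.0]
ee_rot: [-0.439, 3.11, 0.001]
wrist_force: [2.4, 1.5, 4.8]
width: 0.004
finger_force: 2.4
```

{"api": "arm_command", "payload": {"increments": "0 0 0.002 0 0; 0 0 0.004 0 0; 0 0 0.004 0 0"}}

```text
time: 4.5
position: [571.1, 234.4, 108.7]
ee_rot: [-0.439, 3.109, 0.001]
wrist_force: [-0.4, 0.2, 10.4]
width: 0.001
finger_force: 5.3
```

Run:
```python
from h import *
to([568,173,130])
b=cap('side'); cv2.imwrite('pics/r1.png',cv2.resize(b['image'][110:190,205:285],(600,600),interpolation=cv2.INTER_CUBIC)[:,:,::-1])
```

```text
t 4.5 pos [571.1 234.4 108.7] F [-0.4  0.2 10.4] w 0.001 inc [ 0.0798 -0.2327 -0.0853] twist 0.0002 toolz [ 0.001  0.001 -1.   ] x [-0.961 -0.277 -0.001]
```

View pics/r1.png

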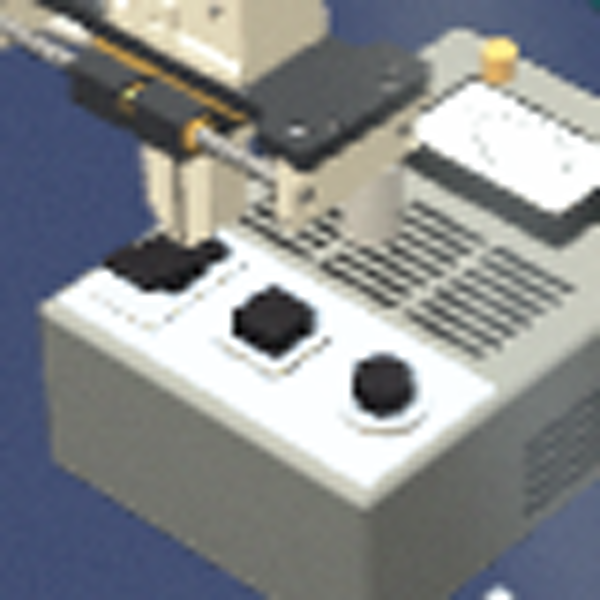

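The rocker's near end is now raised (crop (110,260)) and its far end is down. The force rose at a hard stop, so it has tipped fully over. Next I'll lift and move over the square button.

{"api": "arm_command", "payload": {"increments": "0 0 -0.08 0 0; 0 0 -0.14 0 0; 0.03 -0.08 -0.14 0 0; 0.06 -0.16 -0.14 0 0; 0.08 -0.22 -0.14 0 0; 0.08 -0.233 -0.14 0 0; 0.08 -0.233 -0.14 0 0; 0.08 -0.233 -0.14 0 0"}}

```text
time: 5.35
position: [567.3, 173.7, 142.5]
ee_rot: [0.44, -3.11, -0.001]
wrist_force: [0.6, 0.5, -0.2]
width: 0.003
finger_force: 0.0
```

Run:
```python
from h import *
to([568,173,117])
b=cap('side'); cv2.imwrite('pics/r2.png',cv2.resize(b['image'][110:190,205:285],(600,600),interpolation=cv2.INTER_CUBIC)[:,:,::-1])
```

```text
t 5.35 pos [567.3 173.7 142.5] F [ 0.6  0.5 -0.2] w 0.003 inc [-0.0017 -0.0036  0.1022] twist 0.0003 toolz [-0.     0.001 -1.   ] x [-0.961 -0.278  0.   ]
```

View pics/r2.png

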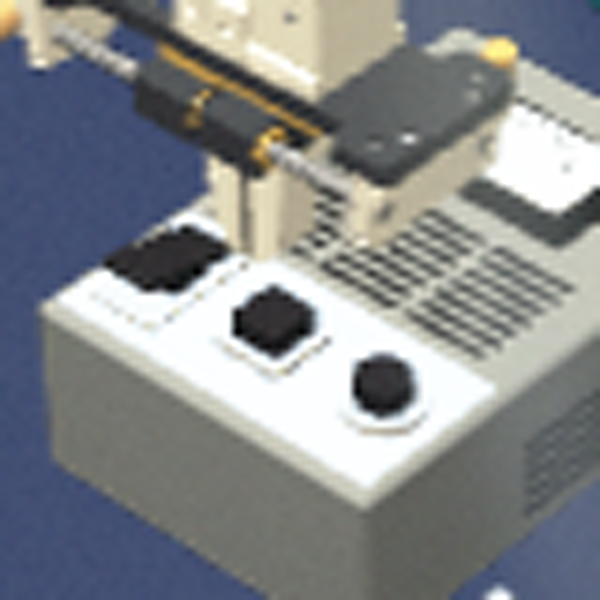

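The rocker stays on, with its flat bar level at crop (165,258). The fingertips at (265,250) hang about 30 mm above the square at (275,320). Next I'll go down and press it.

{"api": "arm_command", "payload": {"increments": "0 0 0.05 0 0; 0 0 0.08 0 0; 0 0 0.1 0 0; 0 0 0.108 0 0; 0 0 0.116 0 0; 0 0 0.116 0 0"}}

```text
time: 6.0
position: [567.5, 172.6, 113.6]
ee_rot: [0.439, -3.111, -0.0]
wrist_force: [-0.4, -0.1, 0.8]
width: 0.004
finger_force: 0.0
```

{"api": "arm_command", "payload": {"increments": "0 0 0.006 0 0; 0 0 0.012 0 0; 0 0 0.018 0 0; 0 0 0.022 0 0; 0 0 0.022 0 0"}}

```text
time: 6.5
position: [567.8, 172.7, 108.4]
ee_rot: [-0.439, 3.11, 0.0]
wrist_force: [-0.4, -0.8, 3.2]
width: 0.005
finger_force: 1.7
```

{"api": "arm_command", "payload": {"increments": "0 0 0.004 0 0; 0 0 0.008 0 0; 0 0 0.009 0 0; 0 0 0.009 0 0; 0 0 0.009 0 0"}}

```text
time: 7.0
position: [567.8, 172.7, 106.2]
ee_rot: [-0.439, 3.11, 0.0]
wrist_force: [0.9, -0.4, 4.8]
width: 0.008
finger_force: 2.4
```

{"api": "arm_command", "payload": {"increments": "0 0 -0.02 0 0; 0 0 -0.05 0 0; 0 0 -0.12 0 0; 0 0 -0.25 0 0; 0.2 0 -0.4 0 0; 0.4 0 -0.4 0 0; 0.5 0 -0.4 0 0; 0.6 0 -0.4 0 0; 0.6 0 -0.4 0 0; 0.6 0 -0.4 0 0"}}

```text
time: 8.0
position: [423.3, 131.1, 206.4]
ee_rot: [-0.439, 3.11, 0.0]
wrist_force: [0.2, -0.5, -0.6]
width: 0.004
finger_force: 0.0
```

Run:
```python
from h import *
to([568,173,117])
b=cap('side','fin.png'); a=cap('top')
cv2.imwrite('pics/r3.png',np.hstack([cv2.resize(b['image'][100:190,205:295],(400,400),interpolation=cv2.INTER_CUBIC),cv2.resize(a['image'][100:200,165:265],(400,400))])[:,:,::-1])
```

```text
t 8.0 pos [423.3 131.1 206.4] F [ 0.2 -0.5 -0.6] w 0.004 inc [-0.6026  0.0007  0.358 ] twist 0.0002 toolz [ 0.  0. -1.] x [-0.961 -0.277 -0.001]
```

View pics/r3.png

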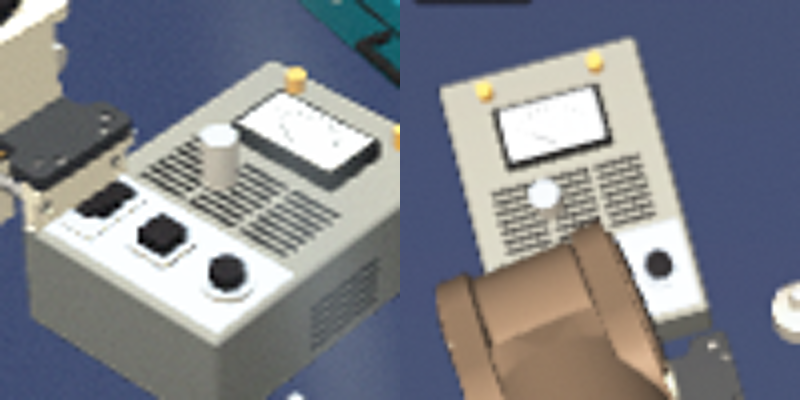

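The socket still stands at crop (220,155), the rocker is tipped on at (105,200), and the square is back out at (163,235). The hand is clear and the wrist force is near zero. The square reached about 7 mm in at 4.8 N.

```bash
python3 -c "
from bench import manip; print(manip.job_done())"
```

```text
the job is handed in; nothing more can be done
None
```

The larger charger is started: its rocker is tipped fully on, the square button was pressed about 7 mm in and sprang back, the wrist force peaked at a reading of about 10 N, nothing else was touched, and the job was handed in with the hand clear at about 8 s.

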